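# Set the rail sawing fixture for the longer cut

### The arm

A 7-joint arm with a two-finger parallel gripper is mounted at the origin on a cart in front of the work surface, level with it; the furniture and walls round the work are solid. World frame = base frame: x ahead of the robot, y to its left, z up, the work surface at z = 0. Lengths are in mm, angles in rad, forces in N, time in s.
With the tool pointing down it reaches from about 425 to 800 mm from the base axis. Payload 8.3 kg.
Tool frame: the origin (TCP) lies on the centre line of the jaws, within the pads' length; the fingertips stand 14 mm ahead of it and the grasp point (between the pads) lies 5 mm behind it (bot.tcp_to_tips is the distance from the TCP to the fingertips, in mm); z points along the fingers, y is the line along which they close (so a half turn about z gives the same grasp; the last joint's range is limited). The gripper opens to 85 mm and grips with 20 to 120 N. Pads are 22 mm wide; open, the fingers measure 114 mm over their backs; the gripper's body (76 mm by 85 mm) begins 54 mm behind the grasp point. The pads swing forward as they close: fully open they stand 13 mm farther back than shut.
Start: joints at [1.104, 0.383, 0.016, 1.37, -0.006, 1.388, -0.046], TCP at [245.606, -574.701, 245.279] pointing down, gripper open.
Joint ranges: [-2.95, 2.95], [-0.25, 2.06], [-1.52, 1.56], [0.18, 2.33], [-1.44, 4.58], [0.02, 2.06], [-3.01, 3.01]. Speed limits (rad/s): [2.39, 2.39, 3.01, 3.01, 3.14, 3.14, 3.14].

### API

Orientations are given as a unit quaternion [x, y, z, w].
In Python, from station import bot, viewer, finder gives the robot as it stands. The module is installed in compiled form; this text tells all that it offers.
- The arm moves only by the tool play_rows, never from a script. Its argument "deltas" is a list of rows, each a list of 2 entries, a list of its own where there are three numbers: the shift along the tool's x, y, z in m, then the turn about the tool's z in rad. A call has exactly 8 rows; each row is the pose to reach, as a shift and turn from the pose commanded when the call began, along the tool's axes at that moment; what a row does not reach only later rows make up. A row lasts 1/10 s, in which the tool goes at most 50 mm and 8.59 degrees, less where a joint would pass 70% of its speed; a pose out of reach is approached as far as the arm can. A call with a gripper value outside its range is refused whole. "grip" is the finger opening in m, from 0 to 0.0854, set as the call begins (left out, the last holds). The fingers move at their own pace and stop on an object; the grip force is fixed at half the most. Time passes only in rows, so rows that repeat a pose let the fingers close, or fill a call up. It gives the time, the measured TCP pose, the force, the opening and the grip force at its end, in the units of the state.
- bot.get_state(): the state, without advancing time (a new reading comes with each control period).
- viewer.snapshot(name): name is "scene" or "top" or "wrist"; returns a dict with "frame" (400x640x3 uint8, red, green, blue), "range_z" (400x640 float32, mm along the optical axis (not along the pixel's ray), 0 where there is no reading), "vertical_fov" (degrees; the focal length in pixels is half the picture's height over the tangent of half this angle, whatever the lens; pixels are square), "cx", "cy" (the principal point, pixels), "R" (3x3) and "t" (3): a world point X has camera coordinates R X + t. Camera axes: x right, y down, z forward; pixel columns grow to the right and rows downward; lengths in mm; the calibration is good to about 2 mm. A picture is of the moment at which its call begins.
- bot.finish_job(): hands the job in; it is judged then, once.
Trained networks look in the newest picture that a camera, given by its name, has taken for a name from the list of things; names that differ only in an ending like _2 or _b are one class to them, and where a whole thing is asked for, a point or a joint stands for the part that bears it (a point fixed in the world has none). Each returns a list of dicts, best first, with "p" (0 to 1); they miss things now and then, are a little off and sometimes report something else, mostly with a low value. They report only what shows in the picture. A call takes as long as a camera call.
- finder.cut_out(camera, query): "mask" (400x640 bool, what is visible of it) and "extent" ([left, top, right, bottom] in pixels, round what is visible of it).
The state is a dict: "time": time; "joints": joint angles; "qd": joint speeds; "joint_efforts": joint torques, N m; "eef_pos": TCP position; "orientation": TCP orientation; "contact_force": force on the tool from outside, world axes, zero at the start; "moment": the same for the moment, N m; "gripper_width": opening from 0.0 (shut) to 1.0 (fully open); "grip_force": force on a finger pad.
Only numpy, scipy, OpenCV 4.12 (cv2) and the standard library are available. Lean on these libraries where they do the work, as an engineer would, in place of code of your own. Each camera call takes 0.05 s, during which the arm holds its last target. There are 200 camera calls.

### The job

Get the rail sawing fixture ready for the longer cut: flip down the length stop that is farther from the saw slot (leave the nearer stop standing up), then gently push the rail along its channel until its end butts against that stop, and last flip the hold-down leaf over until it lies flat on the rail. Do it all by pushing with the fingertips or the outside of the fingers: do not grip or lift the rail, keep it flat in its channel, and leave the other things on the bench where they are.

Things in the scene. Friction and masses are not known exactly. Their poses are not given: they have to be found in the camera images.
- fixture: Fixed aluminium bed, 16 mm high, for sawing DIN rail to length. Origin on the bench under the channel's centre line; x away from the robot across the channel, y left along it, z up; bed x -38 to +58, y -75 to +97 mm; yaw varies. Channel along y at x = 0, open at both ends, floor 16 mm up, 39 mm wide between a 6 mm high fence (back) and a 5 mm guide (front).
- saw_slot (a point): Middle of the 3 mm wide saw slot that crosses the bed at fixture y = -35 mm; on the channel floor. The leaf has the same slot.
- hinge_axis (a point): Point on the hinge line shared by the two stops and the leaf: parallel to fixture y, at fixture x = 40, z = 28.7 mm (this point has y = 0); axes as the fixture's. The hinges are stiff: a flap stays at any angle and must be pushed all the way, with about 1 to 3 N near its tip. To close one, push from behind (+x side) over the top towards the robot, then down.
- far_stop_face (a point): Fixed point of the fixture, at (0, 75, 20) mm: where the middle of the rail's left end face comes to lie when it butts against the lowered farther stop. Axes as the fixture's.
- stop_far (a joint): Angle of the length stop farther from the saw slot (110 mm left of it): steel arm at fixture y 75 to 87 mm, 8 mm thick, reaching 66 mm from the hinge line, with a toe below that fills the channel when down (arm's top face then 32.7 mm above the bench). 0 = down, level; 1.57 = upright; starts at 1.7 to 2.0, leaning back away from the robot; limit 2.1.
- stop_far_tip (a point): Free end of the farther stop, in the middle of its width, on its outer face (the face that is on top when it is down and looks to the back when it is up).
- stop_near (a joint): Angle of the length stop nearer to the saw slot (50 mm left of it), same shape, fixture y 15 to 27 mm. It stands up at 1.7 to 2.0 and is to stay up.
- stop_near_tip (a point): Free end of the nearer stop, as for the farther one.
- leaf (a joint): Angle of the hold-down leaf: aluminium plate at fixture y -64 to -6 mm, 8 mm thick, slotted in its middle, reaching 73 mm from the hinge line; two 18 mm wide thumb tabs, centres 11.5 mm either side of the slot, reach 82 mm. 0 = shut, level on the rail (top face 32.7 mm above the bench); starts open at 1.75 to 2.0, leaning back away from the robot; limit 2.1.
- leaf_tip (a point): Middle of the leaf's free end, between the thumb tabs, on its outer face (on top when shut, at the back when open).
- rail: Loose top-hat DIN rail offcut, 36 x 160 (along its y) x 8 mm, about 0.09 kg, flat in the channel; origin at the centre of its underside. Its left end starts 25 to 48 mm short of the farther stop, already past the nearer stop and the leaf; its right end sticks out past the bed, 16 to 24 mm above the bench, and still does by 10 mm when home.
- rail_end (a point): Middle of the rail's left end face (+y end), 4 mm above its underside.
- rail_tail (a point): Middle of the rail's right end face (-y end), 4 mm above its underside.
- bottle: Bystander: white screw-cap bottle, 40 mm wide, 80 mm high, stands in front of the fixture.
- cutters: Bystander: side cutters, 45 x 146 x 13 mm, lie in front of the fixture.
- relay: Bystander: plug-in relay, 22 x 28 x 36 mm, stands left of the fixture.
- terminal: Bystander: rail terminal, 40 x 48 x 10 mm, lies left of the fixture.
- drill_block: Bystander: steel drilling jig block, 32 x 50 x 16 mm, lies behind the fixture's right end.
- blue_tape: Bystander: roll of insulating tape, 60 mm wide, 19 mm high, lies in front of the rail's right end.

How it is judged:
By the outcome, as a careful person would: the job done as asked, in the order asked, and still so for the second after the job is handed in, with the robot touching nothing.
It also fails if it takes over 48 s, if anything falls off the work surface, if the arm or the gripper's body presses on something with over 40 N, if the wrist force passes 120 N, or if a joint passes its speed limit or range.

## Working session

There is one attempt and no reset: what is moved stays moved. The work goes in short steps, Python scripts to look and compute and a tool call to move; the robot and the scene stay as the last step left them, time stands still between calls to the robot, and variables do not carry over. Pictures are saved under pics/ and viewed, at most 10 in all, crops included, and the job is handed in when it is done.

Besides the shell and the picture viewer there is one more tool, called after "Emit:" by a JSON object that holds its "api" and its "payload". play_rows: Moves the arm, as the interface text tells. Its arguments: {"type":"object","properties":{"deltas":{"type":"array","items":{"type":"array"}},"grip":{"type":"number"}},"required":["deltas"]}

```bash
mkdir -p pics; cat > h.py <<'E'
import numpy as np, cv2
from station import bot, viewer, finder
def cam(n):
    s=viewer.snapshot(n); s['f']=200/np.tan(np.radians(s['vertical_fov'])/2); s['R']=np.array(s['R']); s['t']=np.array(s['t']); return s
def pts(s,mask=None):
    z=s['range_z']; v,u=np.nonzero((z>0) if mask is None else (mask&(z>0)))
    d=z[v,u]; c=np.c_[(u-s['cx'])*d/s['f'],(v-s['cy'])*d/s['f'],d]
    return (c-s['t'])@s['R'],u,v
def proj(s,X):
    c=np.atleast_2d(X)@s['R'].T+s['t']; return c[:,:2]/c[:,2:]*s['f']+[s['cx'],s['cy']]
def save(s,name): cv2.imwrite('pics/'+name+'.png',s['frame'][:,:,::-1])
E
python3 - <<'E'
from h import *
print(bot.get_state())
for n in('scene','top'):
    s=cam(n); save(s,n+'1'); print(n,s['f'],-s['R'].T@s['t'],s['R'][2])
    for q in('fixture','stop_far','stop_near','leaf','rail','bottle','cutters','relay','terminal','drill_block','blue_tape'):
        r=finder.cut_out(n,q)
        for d in r[:2]:
            P,u,v=pts(s,d['mask'])
            print(q,round(d['p'],2),d['extent'],len(P), np.percentile(P,[2,50,98],axis=0).round().tolist() if len(P) else '')
E
```

```text
{'time': 0.0, 'joints': array([ 1.10410027,  0.38424598,  0.0163696 ,  1.37119626, -0.0063074 ,
        1.38819066, -0.04650015]), 'qd': array([-0.00100714, -0.00180468, -0.00029341,  0.00018247,  0.00053996,
        0.00010402, -0.00031966]), 'joint_efforts': array([ 3.18429347e-04, -6.27597141e+01,  8.44527986e-01, -3.71814537e+01,
        1.66604470e-02,  1.42930457e-02,  5.30356056e-05]), 'eef_pos': array([ 245.41449518, -574.26818378,  244.25486241]), 'orientation': array([ 9.79680624e-01,  2.00561420e-01, -2.13577401e-04, -9.72421757e-04]), 'contact_force': array([ 0.2348552 , -0.95624184,  0.41833464]), 'moment': array([-0.03510139, -0.05851313,  0.01734597]), 'grip_force': 0.0, 'gripper_width': 0.999005331826009}
scene 447.51080863726463 [ 90.62992351 576.28049917 492.65075243] [ 0.48339789 -0.70481414 -0.51919506]
fixture 0.68 [212.6, 176.6, 312.0, 280.6] 4289 [[481.0, -2.0, 2.0], [553.0, 94.0, 20.0], [589.0, 162.0, 99.0]]
stop_far 0.64 [213.0, 211.0, 235.5, 253.0] 323 [[551.0, 142.0, 29.0], [561.0, 152.0, 63.0], [575.0, 156.0, 90.0]]
stop_near 0.69 [230.7, 196.4, 255.3, 234
[... 2265 characters left out ...]
0], [561.0, 84.0, 26.0]]
bottle 0.82 [255.4, 252.2, 281.3, 270.9] 397 [[399.0, 63.0, 24.0], [416.0, 78.0, 78.0], [434.0, 95.0, 82.0]]
cutters 0.81 [290.8, 245.9, 364.5, 268.6] 640 [[407.0, -97.0, 6.0], [438.0, -28.0, 11.0], [450.0, 37.0, 15.0]]
relay 0.79 [203.0, 182.7, 222.3, 199.5] 231 [[542.0, 191.0, 1.0], [551.0, 203.0, 35.0], [564.0, 218.0, 39.0]]
drill_block 0.83 [329.0, 137.5, 354.5, 160.2] 405 [[631.0, -79.0, 4.0], [651.0, -55.0, 16.0], [671.0, -31.0, 19.0]]
blue_tape 0.92 [381.4, 218.7, 419.5, 251.4] 596 [[443.0, -197.0, 0.0], [470.0, -170.0, 18.0], [498.0, -141.0, 22.0]]
blue_tape 0.52 [269.3, 188.1, 348.4, 214.1] 1494 [[514.0, -67.0, 12.0], [538.0, 9.0, 18.0], [561.0, 85.0, 26.0]]
```

```bash
python3 - <<'E'
import cv2
a=cv2.imread('pics/scene1.png')[150:330,180:400]; b=cv2.imread('pics/top1.png')[120:290,190:430]
a=cv2.resize(a,(480,393),interpolation=3)
a=cv2.resize(cv2.imread('pics/scene1.png')[150:330,180:400],(700,573),interpolation=cv2.INTER_CUBIC)
b=cv2.resize(b,(780,552),interpolation=cv2.INTER_CUBIC)
cv2.imwrite('pics/a.png',a);cv2.imwrite('pics/b.png',b)
E
cat > fit.py <<'E'
from h import *
from scipy.optimize import least_squares
def box(P,lo,hi):
    c=(np.array(lo)+hi)/2; h=(np.array(hi)-lo)/2; q=abs(P-c)-h
    return np.linalg.norm(np.maximum(q,0),axis=1)+np.minimum(q.max(1),0)
def flap(P,a,y0,y1,L):
    # local: u along flap from hinge, w outward normal; flap thickness 8, outer face w=+4
    d=P-[40,0,28.7]; u=-np.cos(a)*d[:,0]+np.sin(a)*d[:,2]; w=np.sin(a)*d[:,0]+np.cos(a)*d[:,2]
    return box(np.c_[u,d[:,1],w],[0,y0,-4],[L,y1,4])
def model(p,P):
    x,y,th,af,an,al,e=p; c,s=np.cos(th),np.sin(th); d=P-[x,y,0]
    Q=np.c_[c*d[:,0]+s*d[:,1],-s*d[:,0]+c*d[:,1],d[:,2]]
    D=[box(Q,[-38,-75,0],[58,97,16]),box(Q,[19.5,-75,16],[28,97,22]),box(Q,[-28,-75,16],[-19.5,97,21]),
       box(Q,[-18,e-160,16],[18,e,24]),flap(Q,af,75,87,66),flap(Q,an,15,27,66),flap(Q,al,-64,-6,73),
       flap(Q,al,-55.5,-37.5,82),flap(Q,al,-32.5,-14.5,82)]
    return np.min(np.abs(D),axis=0)
def fit(P,p0):
    P=P[(P[:,2]>4)&(P[:,0]>475)&(P[:,0]<620)&(P[:,1]>-100)&(P[:,1]<180)&(P[:,2]<125)]
    r=least_squares(lambda p:model(p,P),p0,loss='soft_l1',f_scale=1.5,x_scale=[1,1,.02,.02,.02,.02,1])
    return r.x,np.median(abs(model(r.x,P))),len(P)
P0=[545,68,.15,1.85,1.85,1.85,35]
E
python3 - <<'E'
from fit import *
np.set_printoptions(suppress=True,precision=3)
A=[]
for n in('scene','top'):
    s=cam(n); P,_,_=pts(s); A.append(P); print(n,*fit(P,P0))
    for q in ('bottle','terminal','cutters'):pass
E
```

```text
scene [528.697  61.188   0.144   1.767   1.878   1.812  26.997] 0.8776709088954391 5153
top [530.166  50.205   0.115   1.722   1.836  -0.193  37.806] 1.360804874669828 5381
```

View pics/a.png

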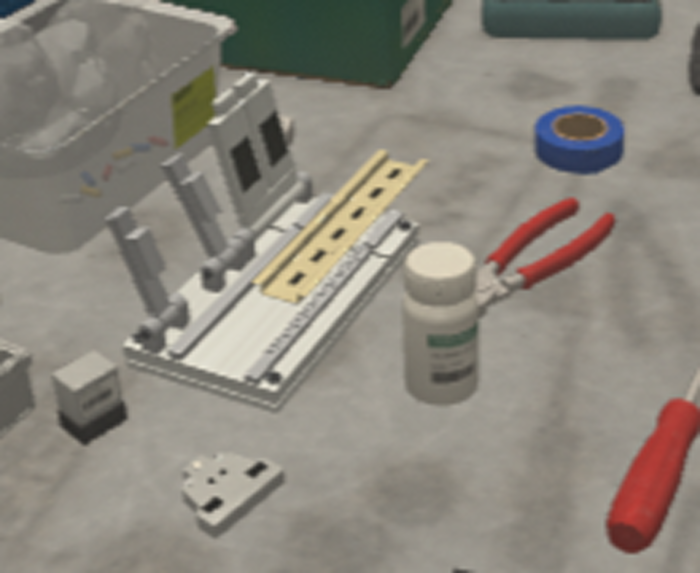

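View pics/b.png

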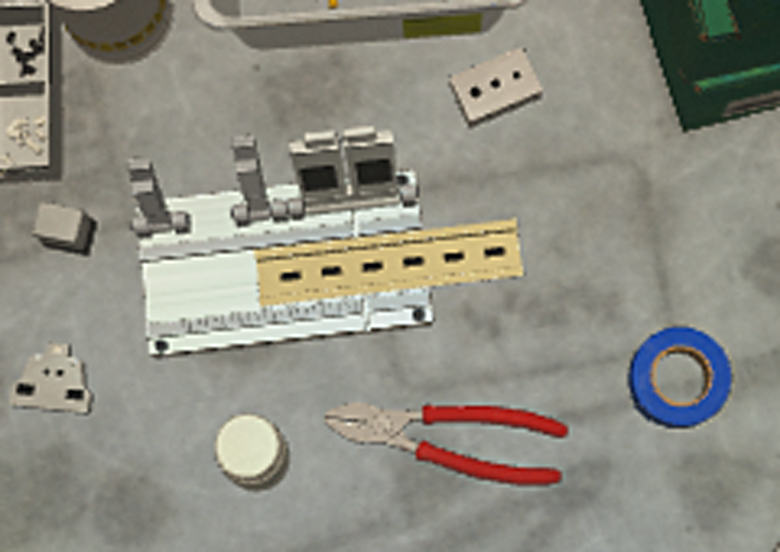

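```bash
python3 - <<'E'
from fit import *
np.set_printoptions(suppress=True,precision=3)
p0=[529,60,.144,1.77,1.87,1.81,32]
A=[]
for n in('scene','top'):
    s=cam(n); P,_,_=pts(s); A.append(P); 
    p,m,k=fit(P,p0); print(n,p,m,k)
    Q=P[(P[:,0]>600)&(P[:,0]<760)&(P[:,1]>-120)&(P[:,1]<260)&(P[:,2]>45)]
    if len(Q):
        for y in range(-120,260,40):
            q=Q[(Q[:,1]>=y)&(Q[:,1]<y+40)]
            if len(q): print(y,q[:,0].min(),q[:,2].max())
print(fit(np.vstack(A),p0)); print(bot.tcp_to_tips)
E
```

```text
scene [528.71   61.242   0.143   1.764   1.881   1.812  27.25 ] 0.8642197305728327 5154
-80 675.4592952779319 85.33055020959739
-40 671.3183082624212 115.40320140698687
0 668.1545221593202 113.70526788234446
40 663.8621720491522 162.09832597200227
80 660.7802700479017 148.04576156146211
120 666.5929415724329 101.83900300899394
160 662.0112531226806 101.87200482984619
200 664.4977631282761 101.81393664908668
top [528.589  58.95    0.144   1.767   1.873   1.81   29.59 ] 1.0303314025436734 5387
-80 675.1195655591641 93.59611359505918
-40 671.5140537885411 118.48733291230289
0 667.5728326268171 113.28983140214224
40 663.4811411373987 165.57233211384744
80 661.2994065314371 146.9544608474749
120 670.1415105027198 106.1594118536397
160 663.0554629494177 106.45585696046724
200 667.8463967330811 105.38078821971078
(array([528.585,  61.068,   0.142,   1.765,   1.877,   1.811,  27.485]), np.float64(0.9604999634378313), 10541)
14.0
```

Emit:
{"api": "play_rows", "payload": {"deltas": [[[0.045, -0.018, 0], 0.033], [[0.09, -0.036, 0], 0.066], [[0.135, -0.054, 0], 0.098], [[0.18, -0.072, 0], 0.131], [[0.225, -0.09, 0], 0.164], [[0.27, -0.108, 0], 0.197], [[0.315, -0.126, 0], 0.229], [[0.36, -0.144, 0], 0.262]], "grip": 0}}

```text
time: 2.2
eef_pos: [521.2, -299.3, 245.6]
orientation: [0.998, 0.07, 0.0, 0.0]
contact_force: [0.6, -0.2, -0.2]
gripper_width: -0.001
grip_force: 0.0
```

Emit:
{"api": "play_rows", "payload": {"deltas": [[[0.015, -0.047, 0], 0], [[0.03, -0.094, 0], 0], [[0.045, -0.141, 0], 0], [[0.06, -0.188, 0], 0], [[0.075, -0.235, 0], 0], [[0.09, -0.282, 0], 0], [[0.105, -0.329, 0], 0], [[0.12, -0.376, 0], 0]]}}

```text
time: 3.0
eef_pos: [585.8, 90.2, 245.6]
orientation: [0.998, 0.071, 0.0, 0.0]
contact_force: [1.0, 0.3, 0.6]
gripper_width: -0.003
grip_force: 0.0
```

```bash
cat > st.py <<'E'
from fit import *
np.set_printoptions(suppress=True,precision=3)
def fx(p,o=(528.6,60.5,.143)):
    c,s=np.cos(o[2]),np.sin(o[2]); d=np.array(p[:2])-o[:2]; return np.array([c*d[0]+s*d[1],-s*d[0]+c*d[1],p[2]])
def st():
    S=bot.get_state(); q=S['orientation']; print('t',S['time'],'world',S['eef_pos'],'fix',fx(S['eef_pos']),'yaw',2*np.arctan2(q[1],q[0]),'F',S['contact_force'])
E
python3 -c "
from st import *
st()"
```

```text
t 3.0 world [585.788  90.158 245.646] fix [ 60.831  21.205 245.646] yaw 0.14136127738701684 F [0.985 0.27  0.576]
```

Emit:
{"api": "play_rows", "payload": {"deltas": [[[0.01, -0.03, 0.02], 0], [[0.02, -0.06, 0.04], 0], [[0.02, -0.06, 0.08], 0], [[0.02, -0.06, 0.11], 0], [[0.02, -0.06, 0.13], 0], [[0.02, -0.06, 0.15], 0], [[0.02, -0.06, 0.15], 0], [[0.02, -0.06, 0.15], 0]]}}

```text
time: 3.8
eef_pos: [597.1, 150.6, 95.7]
orientation: [0.997, 0.071, -0.0, -0.0]
contact_force: [0.1, 0.1, 1.3]
gripper_width: 0.001
grip_force: 0.0
```

```bash
python3 -c "
from st import *
st()
s=cam('scene');save(s,'s2');cv2.imwrite('pics/c.png',cv2.resize(s['frame'][110:330,150:400,::-1],(680,600),interpolation=cv2.INTER_CUBIC))"
```

```text
t 3.8 world [597.079 150.606  95.679] fix [80.621 79.427 95.679] yaw 0.14176376951782682 F [0.053 0.062 1.321]
```

View pics/c.png

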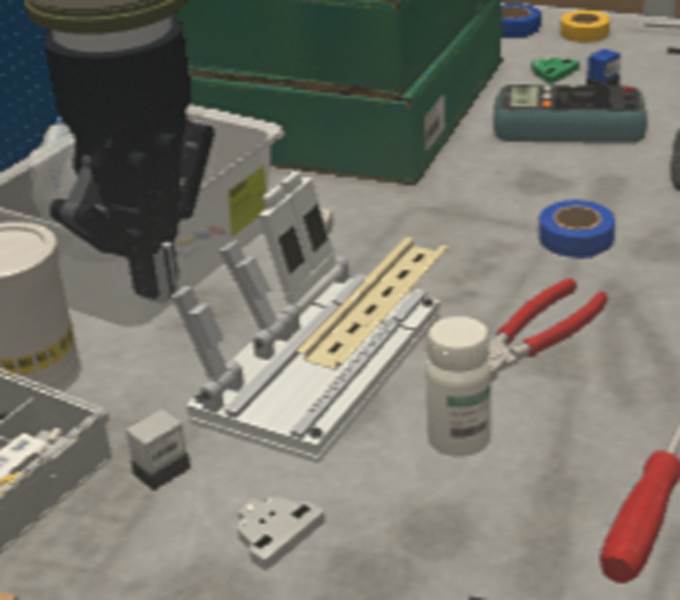

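Emit:
{"api": "play_rows", "payload": {"deltas": [[[-0.011, -0.0015, 0], 0], [[-0.022, -0.0015, 0.001], 0], [[-0.031, -0.0015, 0.001], 0], [[-0.039, -0.0015, 0.0015], 0], [[-0.046, -0.0015, 0.003], 0], [[-0.052, -0.0015, 0.006], 0], [[-0.058, -0.0015, 0.0095], 0], [[-0.0635, -0.0015, 0.0135], 0]]}}

```text
time: 4.65
eef_pos: [533.3, 143.0, 81.4]
orientation: [0.997, 0.071, -0.0, 0.0]
contact_force: [0.1, 0.1, 1.1]
gripper_width: -0.001
grip_force: 0.7
```

```bash
python3 -c "
from st import *
st()
s=cam('scene');P,_,_=pts(s);p0=[528.6,61,.143,.8,1.88,1.81,27.5]
s2=cam('top');P2,_,_=pts(s2)
for a in (.4,.8,1.2,1.7):
  p0[3]=a; print([float(sum(np.minimum(model(np.array(p0),Q[(Q[:,2]>4)&(Q[:,0]>475)&(Q[:,0]<600)&(Q[:,1]>120)&(Q[:,1]<180)]),8))) for Q in (P,P2)])
cv2.imwrite('pics/d.png',cv2.resize(s['frame'][110:310,150:330,::-1],(540,600),interpolation=cv2.INTER_CUBIC))"
```

```text
t 4.65 world [533.332 142.961  81.409] fix [16.435 80.945 81.409] yaw 0.14184054544114263 F [0.071 0.066 1.142]
[62588.373079852536, 28306.20706825853]
[61489.77173866771, 28306.20706825853]
[62709.33134036668, 28306.20706825853]
[62998.08130497909, 28306.20706825853]
```

View pics/d.png

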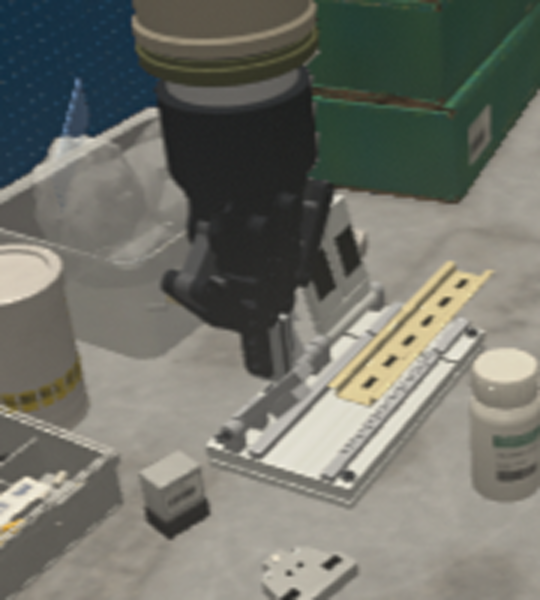

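Emit:
{"api": "play_rows", "payload": {"deltas": [[[-0.0045, 0, 0.0045], 0], [[-0.0085, 0, 0.0095], 0], [[-0.012, 0, 0.0155], 0], [[-0.0145, 0, 0.0215], 0], [[-0.016, 0, 0.027], 0], [[-0.017, 0, 0.0315], 0], [[-0.0175, 0, 0.0345], 0], [[-0.0175, 0, 0.0365], 0]]}}

```text
time: 5.55
eef_pos: [516.5, 140.6, 46.3]
orientation: [0.997, 0.071, -0.0, 0.0]
contact_force: [-12.2, -4.5, 29.8]
gripper_width: 0.002
grip_force: 15.1
```

Emit:
{"api": "play_rows", "payload": {"deltas": [[[0, 0, -0.03], 0], [[0, 0, -0.075], 0], [[0, 0, -0.115], 0], [[0, 0.048, -0.115], 0], [[0, 0.096, -0.115], 0], [[0, 0.144, -0.115], 0], [[0, 0.192, -0.115], 0], [[0, 0.24, -0.115], 0]]}}

```text
time: 6.35
eef_pos: [550.7, -98.8, 160.4]
orientation: [0.997, 0.071, 0.0, 0.0]
contact_force: [1.0, 0.9, -0.2]
gripper_width: 0.002
grip_force: 0.0
```

```bash
python3 -c "
from st import *
st()
for n in ('scene','top'):
  s=cam(n);P,_,_=pts(s);p0=[528.6,61,.143,.05,1.88,1.81,27.5]
  print(n,*fit(P,p0))
cv2.imwrite('pics/e.png',cv2.resize(s['frame'][120:290,190:430,::-1],(780,552),interpolation=cv2.INTER_CUBIC))"
```

```text
t 6.35 world [550.686 -98.814 160.368] fix [  -0.844 -160.835  160.368] yaw 0.1421393929068641 F [ 1.048  0.914 -0.197]
scene [528.77   61.309   0.141  -0.026   1.876   1.813  27.41 ] 0.833267686275958 4835
top [528.516  60.243   0.132   0.008   1.861   1.816  28.292] 1.0476598171719402 5266
```

View pics/e.png

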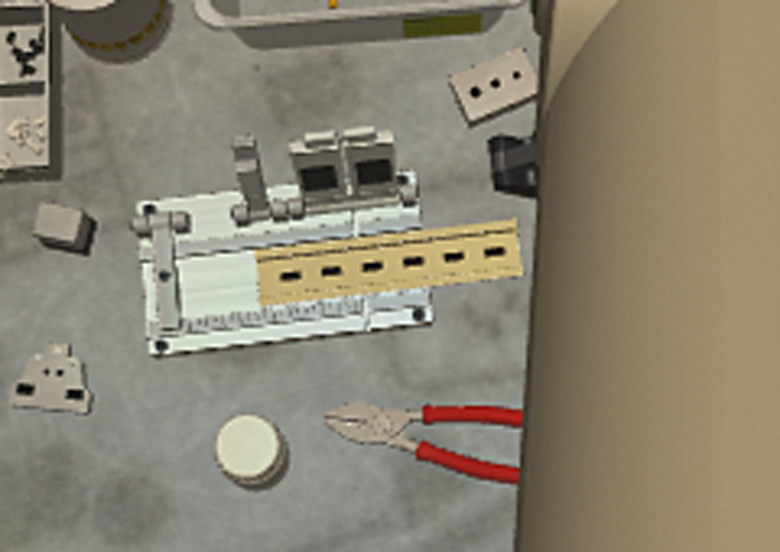

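Emit:
{"api": "play_rows", "payload": {"deltas": [[[0.001, 0, 0.03], 0], [[0.001, 0, 0.065], 0], [[0.001, 0, 0.1], 0], [[0.001, 0, 0.125], 0], [[0.001, 0, 0.137], 0], [[0.001, -0.002, 0.138], 0], [[0.001, -0.005, 0.138], 0], [[0.001, -0.008, 0.138], 0]]}}

```text
time: 7.25
eef_pos: [551.6, -88.6, 23.9]
orientation: [0.997, 0.071, 0.001, 0.0]
contact_force: [0.1, -0.1, -0.5]
gripper_width: 0.003
grip_force: 0.0
```

Emit:
{"api": "play_rows", "payload": {"deltas": [[[0, -0.003, 0], 0], [[0, -0.006, 0], 0], [[0, -0.01, 0], 0], [[0, -0.015, 0], 0], [[0, -0.02, 0], 0], [[0, -0.025, 0], 0], [[0, -0.03, 0], 0], [[0, -0.035, 0], 0]]}}

```text
time: 8.05
eef_pos: [545.4, -53.8, 22.3]
orientation: [0.997, 0.071, 0.0, -0.0]
contact_force: [-0.4, -0.5, 1.1]
gripper_width: -0.001
grip_force: 0.6
```

```bash
python3 -c "
from st import *
st()
s=cam('scene');P,_,_=pts(s);p0=[528.6,61,.143,0,1.88,1.81,50]
print(*fit(P,p0)); st()"
```

```text
t 8.05 world [545.407 -53.813  22.346] fix [   0.344 -115.541   22.346] yaw 0.14188788663159715 F [-0.429 -0.547  1.06 ]
[530.056  57.49    0.132  -0.023   1.848   1.119  20.315] 2.4650570922918007 5813
t 8.1 world [545.303 -52.652  22.298] fix [   0.406 -114.377   22.298] yaw 0.14296451532333065 F [-0.227 -0.779  1.159]
```

```bash
cat >> st.py <<'E'
def railend(n):
    s=cam(n); P,_,_=pts(s); F=np.array([fx(p) for p in P[(abs(P[:,0]-535)<60)&(P[:,1]>60)&(P[:,1]<160)]])
    q=F[(abs(F[:,0])<17)&(F[:,1]>20)&(F[:,1]<74.5)]   # floor 16 vs rail (>=16.5..24)
    for x0 in (-15,15): # flanges/top: heights by y
        pass
    for y in range(30,76,4):
        k=q[(q[:,1]>=y)&(q[:,1]<y+4)]; print(y,len(k),np.percentile(k[:,2],[10,50,90]).round(1) if len(k) else '')
    return s
E
python3 -c "
from st import *
s=railend('scene')
for n in ('scene','top'):
  s=s if n=='scene' else cam(n)
  for d in finder.cut_out(n,'rail')[:1]:
    P,_,_=pts(s,d['mask']); F=np.array([fx(p) for p in P]); F=F[abs(F[:,0])<20]; print(n,d['p'],np.percentile(F[:,1],[1,50,97,99.5]))
a=proj(s,[[528,60,20]]);
cv2.imwrite('pics/f.png',cv2.resize(s['frame'][150:240,210:370,::-1],(800,450),interpolation=cv2.INTER_CUBIC))"
```

```text
30 29 [15.3 16.6 23.1]
34 23 [15.2 16.3 22.4]
38 30 [15.  16.7 22.7]
42 25 [15.  16.1 23.1]
46 30 [15.4 16.8 23. ]
50 30 [15.  16.8 22.9]
54 38 [14.7 16.4 22.2]
58 14 [15.7 20.4 22.7]
62 0 
66 0 
70 0 
74 0 
scene 0.88 [-96.495  -7.955  56.285  59.41 ]
top 0.88 [-56.388   1.222  55.474  58.996]
```

View pics/f.png

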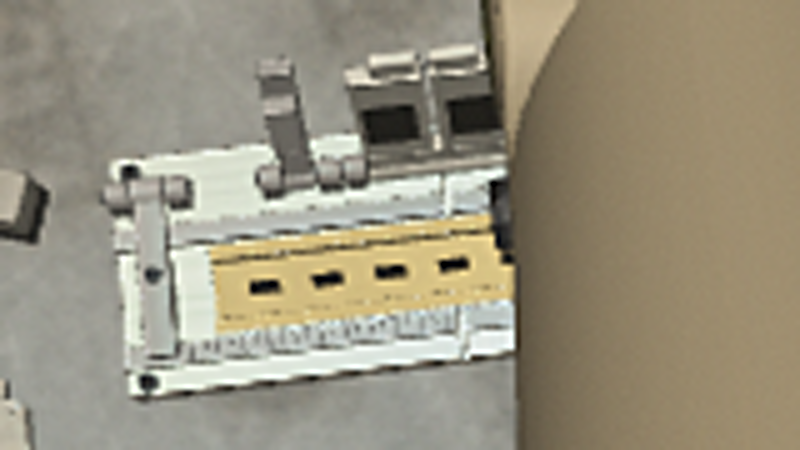

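Emit:
{"api": "play_rows", "payload": {"deltas": [[[0, -0.002, 0], 0], [[0, -0.004, 0], 0], [[0, -0.006, 0], 0], [[0, -0.008, 0], 0], [[0, -0.01, 0], 0], [[0, -0.012, 0], 0], [[0, -0.013, 0], 0], [[0, -0.013, 0], 0]]}}

```text
time: 9.1
eef_pos: [543.6, -41.1, 22.4]
orientation: [0.997, 0.071, 0.0, -0.0]
contact_force: [0.5, 0.5, -0.1]
gripper_width: -0.001
grip_force: 0.0
```

Emit:
{"api": "play_rows", "payload": {"deltas": [[[0, -0.0005, 0], 0], [[0, -0.001, 0], 0], [[0, -0.0015, 0], 0], [[0, -0.002, 0], 0], [[0, -0.002, 0], 0], [[0, -0.002, 0], 0], [[0, -0.002, 0], 0], [[0, -0.002, 0], 0]]}}

```text
time: 9.9
eef_pos: [543.4, -39.4, 22.4]
orientation: [0.997, 0.071, 0.0, -0.0]
contact_force: [-0.7, -0.1, -0.2]
gripper_width: -0.001
grip_force: 0.2
```

Emit:
{"api": "play_rows", "payload": {"deltas": [[[0, -0.0005, 0], 0], [[0, -0.001, 0], 0], [[0, -0.0015, 0], 0], [[0, -0.002, 0], 0], [[0, -0.002, 0], 0], [[0, -0.002, 0], 0], [[0, -0.002, 0], 0], [[0, -0.002, 0], 0]]}}

```text
time: 10.7
eef_pos: [543.1, -37.7, 22.3]
orientation: [0.997, 0.071, 0.0, 0.0]
contact_force: [1.0, -3.4, -0.1]
gripper_width: -0.001
grip_force: 1.5
```

Emit:
{"api": "play_rows", "payload": {"deltas": [[[0, -0.0003, 0], 0], [[0, -0.0006, 0], 0], [[0, -0.001, 0], 0], [[0, -0.001, 0], 0], [[0, -0.001, 0], 0], [[0, -0.001, 0], 0], [[0, -0.001, 0], 0], [[0, -0.001, 0], 0]]}}

```text
time: 11.5
eef_pos: [543.1, -37.6, 22.4]
orientation: [0.998, 0.07, 0.0, 0.001]
contact_force: [1.2, -6.1, 1.0]
gripper_width: -0.001
grip_force: 3.0
```

```bash
python3 -c "
from st import *
st()
for n in ('scene','top'):
  s=cam(n)
  for d in finder.cut_out(n,'rail')[:1]:
    P,_,_=pts(s,d['mask']); F=np.array([fx(p) for p in P]); F=F[abs(F[:,0])<20]; print(n,d['p'],np.percentile(F[:,1],[1,50,97,99.5]))
cv2.imwrite('pics/g.png',cv2.resize(s['frame'][150:240,210:370,::-1],(800,450),interpolation=cv2.INTER_CUBIC))"
```

```text
t 11.5 world [543.062 -37.566  22.402] fix [  0.339 -99.126  22.402] yaw 0.14079920325886447 F [ 1.239 -6.1    0.999]
scene 0.6 [-80.722  -2.716  57.362  63.32 ]
top 0.62 [-32.587  20.35   70.949  73.736]
```

View pics/g.png

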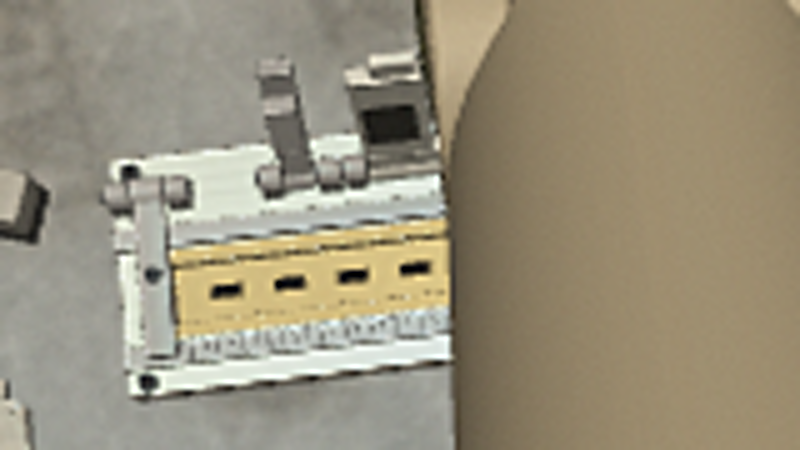

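Emit:
{"api": "play_rows", "payload": {"deltas": [[[0, 0.015, 0], 0], [[0, 0.03, -0.02], 0], [[0, 0.03, -0.065], 0], [[0, 0.03, -0.11], 0], [[0.02, 0.03, -0.15], 0], [[0.06, 0.02, -0.155], 0], [[0.084, -0.02, -0.155], 0], [[0.084, -0.06, -0.155], 0]]}}

```text
time: 12.5
eef_pos: [619.7, 35.6, 177.1]
orientation: [0.998, 0.07, 0.001, -0.001]
contact_force: [0.2, 0.8, 0.4]
gripper_width: -0.006
grip_force: 0.0
```

```bash
python3 -c "
from st import *
st()"
```

```text
t 12.5 world [619.75   35.647 177.098] fix [ 86.678 -37.59  177.098] yaw 0.1401026419430473 F [0.221 0.77  0.393]
```

Emit:
{"api": "play_rows", "payload": {"deltas": [[[0, -0.002, 0.02], 0], [[0, -0.002, 0.045], 0], [[0, -0.002, 0.062], 0], [[0, -0.002, 0.068], 0], [[-0.006, -0.002, 0.068], 0], [[-0.012, -0.002, 0.068], 0], [[-0.018, -0.002, 0.068], 0], [[-0.024, -0.002, 0.068], 0]]}}

```text
time: 13.3
eef_pos: [594.1, 33.4, 111.0]
orientation: [0.997, 0.071, 0.002, -0.0]
contact_force: [2.0, 0.1, 1.9]
gripper_width: -0.003
grip_force: 1.0
```

```bash
python3 -c "
from st import *
st()"
```

```text
t 13.3 world [594.121  33.384 110.951] fix [ 60.988 -36.177 110.951] yaw 0.14171460803389815 F [2.031 0.08  1.86 ]
```

Emit:
{"api": "play_rows", "payload": {"deltas": [[[-0.0065, 0, 0.001], 0], [[-0.0145, 0, 0.0025], 0], [[-0.023, 0, 0.0045], 0], [[-0.031, 0, 0.0065], 0], [[-0.039, 0, 0.01], 0], [[-0.0465, 0, 0.0145], 0], [[-0.053, 0, 0.0195], 0], [[-0.059, 0, 0.0255], 0]]}}

```text
time: 14.1
eef_pos: [534.5, 25.0, 83.3]
orientation: [0.997, 0.071, -0.0, -0.0]
contact_force: [1.3, 0.6, 1.1]
gripper_width: -0.003
grip_force: 0.7
```

```bash
python3 -c "
from st import *
st()"
```

```text
t 14.1 world [534.476  24.958  83.33 ] fix [  0.75  -36.017  83.33 ] yaw 0.14175713763779688 F [1.263 0.644 1.129]
```

Emit:
{"api": "play_rows", "payload": {"deltas": [[[-0.004, 0, 0.0045], 0], [[-0.007, 0, 0.01], 0], [[-0.0097, 0, 0.015], 0], [[-0.0115, 0, 0.02], 0], [[-0.013, 0, 0.0255], 0], [[-0.014, 0, 0.031], 0], [[-0.0147, 0, 0.0345], 0], [[-0.0147, 0, 0.037], 0]]}}

```text
time: 14.9
eef_pos: [520.5, 23.0, 46.5]
orientation: [0.997, 0.071, -0.0, -0.0]
contact_force: [-6.6, -0.7, 22.5]
gripper_width: -0.0
grip_force: 11.2
```

Leaf is down and seated (22 N). Now I lift clear and check.

Emit:
{"api": "play_rows", "payload": {"deltas": [[[0, 0, -0.02], 0], [[0, 0, -0.06], 0], [[0, 0, -0.105], 0], [[0, 0, -0.15], 0], [[0, 0.045, -0.17], 0], [[0, 0.09, -0.17], 0], [[0, 0.135, -0.17], 0], [[0, 0.18, -0.17], 0]]}}

```text
time: 15.7
eef_pos: [546.3, -156.9, 217.1]
orientation: [0.997, 0.071, 0.0, 0.0]
contact_force: [1.5, -0.3, 0.5]
gripper_width: 0.001
grip_force: 0.0
```

```bash
python3 -c "
from st import *
st()
for n in ('scene','top'):
  s=cam(n);P,_,_=pts(s);p0=[528.6,61,.143,0,1.87,0.02,75]
  print(n,*fit(P,p0))
  save(s,'fin_'+n)
  for q in ('bottle','cutters','relay','terminal','drill_block','blue_tape'):
    for d in finder.cut_out(n,q)[:1]:
      Q,_,_=pts(s,d['mask']); print(q,d['p'],np.median(Q,axis=0))
a=cv2.resize(cv2.imread('pics/fin_scene.png')[150:330,180:400],(400,400)); b=cv2.resize(cv2.imread('pics/fin_top.png')[130:280,190:370],(400,400))
cv2.imwrite('pics/i.png',np.hstack([a,b]))
"
```

```text
t 15.7 world [ 546.261 -156.909  217.137] fix [ -13.503 -217.707  217.137] yaw 0.14227523829974936 F [ 1.482 -0.278  0.507]
scene [529.239  61.324   0.146  -0.026   1.867  -0.016  76.499] 0.8141536921764594 3820
bottle 0.75 [410.685  96.706  48.552]
cutters 0.65 [429.717 -36.595   9.334]
relay 0.72 [545.948 212.915  23.316]
terminal 0.77 [456.3   212.889   7.944]
drill_block 0.51 [648.19  -44.069  14.259]
blue_tape 0.68 [ 468.408 -158.411   15.198]
top [530.038  59.402   0.147   0.006   1.845   0.008  60.817] 1.1451638400606399 4443
bottle 0.59 [416.416  78.208  78.231]
cutters 0.86 [438.833 -29.419  11.031]
relay 0.78 [551.96  204.102  34.539]
terminal 0.56 [459.404 208.274   9.168]
drill_block 0.76 [650.746 -55.077  15.697]
blue_tape 0.58 [ 473.708 -150.821   18.312]
```

View pics/i.png

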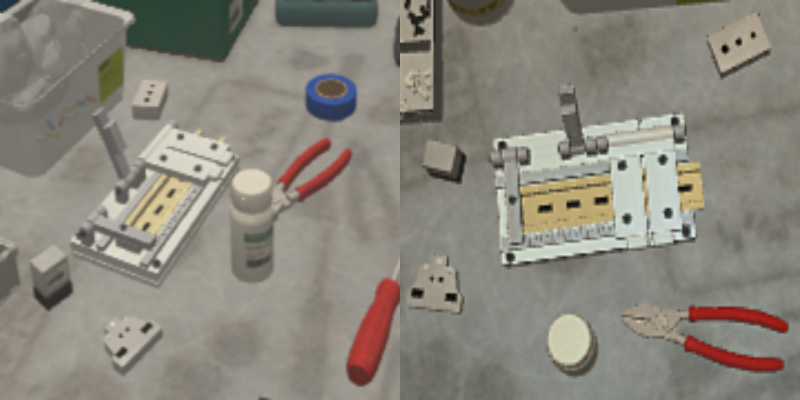

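```bash
python3 -c "
from st import *
s=cam('top');P,_,_=pts(s)
F=np.array([fx(p) for p in P[(abs(P[:,0]-540)<60)&(abs(P[:,1]-50)<130)]])
k=F[(abs(F[:,0])<14)&(F[:,2]>18)&(F[:,2]<28)]; print('tail y',np.percentile(k[:,1],[0,1,2]))
k=F[(F[:,0]<-24)&(F[:,0]>-36)&(F[:,2]>12)&(F[:,2]<20)]; print('bed y',np.percentile(k[:,1],[0,1,99,100]))
b=cv2.resize(s['frame'][160:240,225:345,::-1],(800,533),interpolation=cv2.INTER_CUBIC); cv2.imwrite('pics/j.png',b)
"
```

```text
tail y [-85.518 -84.8   -83.923]
bed y [-75.132 -74.419  95.199  95.733]
```

View pics/j.png

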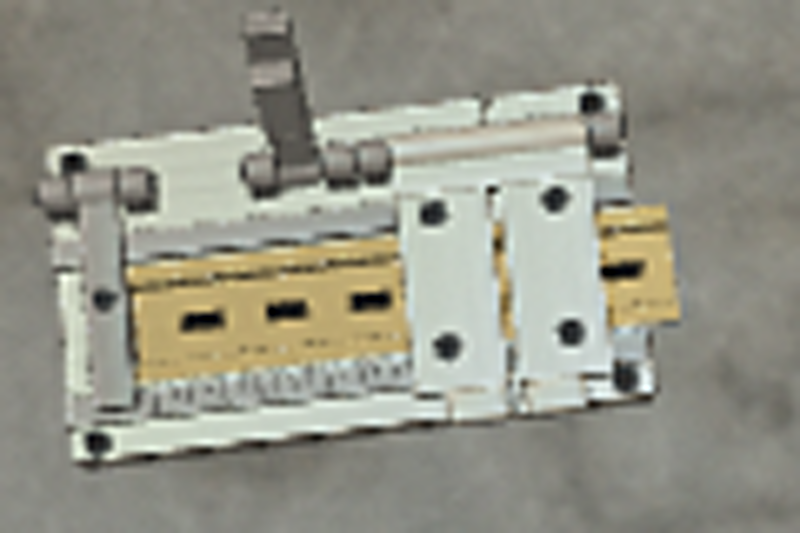

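The picture shows the rail end butted against the lowered far stop (about x=130 px). The tail sticks out 10 mm past the bed, as it should when home. The leaf lies flat and the near stop is upright.

```bash
python3 -c "
from station import bot
print(bot.finish_job())"
```

```text
the job is handed in; nothing more can be done
None
```

The job is done and handed in at about 16 s: the far stop is down, the rail is butted against it, the leaf lies flat on the rail, the near stop is still upright, and the final check showed the other things on the bench where they were.

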